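Draw a woodblock from the slotted rack onto the proofing easel

ROBOT

A 6-joint arm with a two-finger parallel gripper is mounted at the origin on the work surface. World frame = base frame: x ahead of the robot, y to its left, z up, the work surface at z = 0. Lengths are in m, angles in degrees, forces in N, time in s.
With the tool pointing down it reaches from about 0.4 to 0.825 m from the base axis. Payload 7 kg.
Tool frame: the origin (TCP) lies on the centre line of the jaws, within the pads' length; the fingertips stand 19 mm ahead of it and the grasp point (between the pads) is the TCP; z points along the fingers, y is the line along which they close (so a half turn about z gives the same grasp; the last joint's range is limited). The gripper opens to 88 mm and grips with 3 to 60 N. Pads are 19 mm wide; open, the fingers measure 130 mm over their backs; the gripper's body (78 mm by 193 mm) begins 47 mm behind the grasp point.
Start: joints at [-60.269, 20.546, 0.682, 0, -70.136, -16.507], TCP at [0.154, -0.657, 0.246] pointing down, gripper open.
Joint ranges: [-176.03, 176.03], [-82.01, 121.73], [-58.28, 71.71], [-173.87, 95.51], [-174.79, -0.11], [-173.66, 173.66]. Speed limits (degrees/s): [136.94, 136.94, 172.46, 180, 180, 180].

INTERFACE

Orientations are given as [roll, pitch, yaw] about the fixed x, y, z axes, in that order (R = Rz(yaw) Ry(pitch) Rx(roll)).
In Python, from plant import ctrl gives the robot as it stands.
- The arm moves only by the tool move_arm, never from a script. Its argument "motion" is a list of rows, each a list of 3 entries, a list of its own where there are three numbers: the shift along the tool's x, y, z in mm, then the turn, a rotation vector about the tool's x, y, z in degrees, then the closure, from 0 (fully open) to 1 (shut). A call has 1 to 10 rows; each row is the pose to reach, as a shift and turn from the pose commanded when the call began, along the tool's axes at that moment; what a row does not reach only later rows make up. A row lasts 1/12 s, in which the tool goes at most 41.7 mm and 7.16 degrees, less where a joint would pass 70% of its speed; a pose out of reach is approached as far as the arm can. A call with a gripper value outside its range is refused whole. The fingers move at their own pace and stop on an object; the grip force is fixed at half the most. Time passes only in rows, so rows that repeat a pose let the fingers close. It gives the time, the measured TCP pose, the force, the opening and the grip force at its end, in the units of the state.
- ctrl.get_obs(): the state, without advancing time (a new reading comes with each control period).
- ctrl.snapshot(name): name is "side" or "top"; returns a dict with "color" (384x512x3 uint8, blue, green, red), "camera_matrix" (3x3 intrinsics, pixels), "k1" (the pictures are not rectified: a ray, as slopes to the right and down, at radius r is drawn at 1 + k1 r^2 times it, then the intrinsics apply), "cam_to_world" (4x4, takes a point from camera to world coordinates). Camera axes: x right, y up, looking along -z (the intrinsics and any distortion apply to the point x, -y, -z); pixel columns grow to the right and rows downward; lengths in m; the calibration is good to about 2 mm. A picture is of the moment at which its call begins. There is no depth.
- ctrl.close_job(): hands the job in; it is judged then, once.
The state is a dict: "clock": time; "joint_pos": joint angles; "qvel": joint speeds; "tau": joint torques, N m; "tool_pos": TCP position; "orientation": TCP orientation; "force": force on the tool from outside, world axes, zero at the start; "moment": the same for the moment, N m; "opening": finger opening in m; "gripper_force": force on a finger pad.
Only numpy, scipy, OpenCV 4.12 (cv2) and the standard library are available. Lean on these libraries where they do the work, as an engineer would, in place of code of your own. Each camera call takes 0.05 s, during which the arm holds its last target. There are 200 camera calls.

TASK

The tallest of the three woodcut blocks is wanted on the grey easel. Slide the rack's keeper bar fully open, draw the tall block up out of its slot by its top edge, set it down on the easel's ledge between the end stops, still the same way up and leaning on the backrest, letting go only once it is down, and then slide the keeper bar fully shut over the other blocks. Leave the two lower blocks in their slots, and the ink jar, brayer and ink knife where they are.

Things in the scene. Friction and masses are not known exactly. Their poses are not given: they have to be found in the camera images.
- rack: fixed dark wooden rack, origin on the bench under the middle slot, x across the 3 slots, y along them, z up. Slots lean 30 deg: drawing-out direction (-0.5, 0, 0.866), top nearer the robot. Slot floors centred at x = -60, 0, 60, y 0, z 23 mm; slots 14 mm wide, 108 mm long, walls 4 mm thick, 50 mm up along the slot. Foot x -100..135, y +-65; keeper track at x 118, y -45..155 mm
- tall_block: the tall woodcut block: loose plywood board 9 mm thick (its x), 100 mm wide (its y), 150 mm long (its z), about 85 g, shallow dark carving on its +x face. It starts in any one of the three slots, resting on the slot's -x wall. Origin at the centre of its lower edge, z up along the board
- tall_block_top (a point): centre of the tall block's top edge, 150 mm along z from its origin
- low_block_a: one of two lower blocks: the same board but 120 mm long, same origin and axes; in another slot
- low_block_b: the other lower block, 120 mm long, in the remaining slot
- keeper (a joint): keeper bar, slides (m) along the rack's +y: 0 = shut, over the middle of the blocks' top edges so that none can be drawn out; 0.12 = fully open, 120 mm aside. Stays where left, friction about 1.5 N. Aluminium bar 20 mm wide (y), underside 160 and top 174 mm above the bench, along rack x from -155 to 126 mm, on one post at x 118 mm
- keeper_knob (a point): centre of the black grip on top of the keeper bar, at rack x = -30 mm, 190 mm above the bench, moving with the bar; the grip is 40 mm (rack x) x 16 mm (rack y) x 32 mm high (174 to 206 mm above the bench)
- easel: fixed grey easel leaning 30 deg towards its -x (the robot), origin on the bench under the line where ledge and backrest meet (x 0, z 32 mm, along y). Backrest 150 mm wide, 85 mm up along (-0.5, 0, 0.866), 6 mm thick; the block leans on its +x face. Ledge square to it, 18 mm deep to a lip 14 mm high; end stops 26 mm high, 138 mm apart. Seated block: origin near (4, 0, 34), top (-71, 0, 164) mm
- ink_jar: bystander: closed ink jar, 64 mm across, 75 mm high, origin at the centre of its underside
- brayer: bystander: ink roller lying on the bench; black roller 38 mm across and 110 mm long along its y at the origin, wooden handle reaching 160 mm along its -x
- ink_knife: bystander: spatula-like ink knife 200 mm long lying along its x
There are look-alikes about, which are no part of the job. What is shaped like the tall_block but green or purple is not meant. Of the things shaped like the easel, the grey one is meant.

How it is judged:
By the outcome, as a careful person would: the job done as asked, in the order asked, and still so for the second after the job is handed in, with the robot touching nothing.
It also fails if it takes over 61 s, if anything falls off the work surface, if the arm or the gripper's body presses on something with over 40 N, if the wrist force passes 120 N, or if a joint passes its speed limit or range.

## Working session

There is one attempt and no reset: what is moved stays moved. The work goes in short steps, Python scripts to look and compute and a tool call to move; the robot and the scene stay as the last step left them, time stands still between calls to the robot, and variables do not carry over. Pictures are saved under pics/ and viewed, at most 10 in all, crops included, and the job is handed in when it is done.

Besides the shell and the picture viewer there is one more tool, called by a JSON object that holds its "api" and its "payload", one argument or row to a line. move_arm: Moves the arm, as the interface text tells. Its arguments: {"type":"object","properties":{"motion":{"type":"array"}},"required":["motion"]}

```bash
mkdir -p pics; ls; python3 - <<'E'
from plant import ctrl
import cv2
o=ctrl.get_obs();print(o)
for n in("side","top"):
    s=ctrl.snapshot(n);cv2.imwrite(f"pics/{n}0.png",s["color"]);print(n,s["camera_matrix"],s["k1"],s["cam_to_world"])
E
```

```text
pics
{'clock': 0.0, 'joint_pos': array([-6.02694052e+01,  2.05934169e+01,  6.33744178e-01, -2.06824397e-02,
       -7.01338320e+01, -1.65068204e+01]), 'qvel': array([-0.10061987, -0.08774158, -0.06505613, -0.00303775,  0.01532746,
        0.06550435]), 'tau': array([ 7.72927215e-04, -5.82726574e+01,  2.93059230e+01,  6.99738085e+00,
        6.92600326e-03, -1.44515402e-04]), 'tool_pos': array([ 0.15428927, -0.65667081,  0.24459828]), 'orientation': array([ 1.79904824e+02, -7.92886572e-03, -1.66783263e+02]), 'force': array([ 0.02679075, -0.33027683, -0.05355386]), 'moment': array([ 0.0629193 ,  0.00932644, -0.01097536]), 'gripper_force': 0.0, 'opening': 0.08751588450645686}
side [[465.20716025   0.         259.81478496]
 [  0.         465.20716025 185.07986063]
 [  0.           0.           1.        ]] -0.1380676183211671 [[-0.93929356  0.24046344 -0.24475486  0.13945286]
 [-0.34272732 -0.69141911  0.63598553  1.01516635]
 [-0.01629692  0.68126129  0.73185891  1.22896901]
 [ 0.          0.          0.          1.        ]]
top [[452.31065891   0.         258.88493811]
 [  0.         452.31065891 194.35677692]
 [  0.           0.           1.        ]] -0.10863590400284959 [[-0.06929521  0.97757831 -0.19884369  0.24711457]
 [-0.99759425 -0.06751071  0.01574854  0.07041965]
 [ 0.00197135  0.19945662  0.97990467  1.33556293]
 [ 0.          0.          0.          1.        ]]
```

View pics/side0.png

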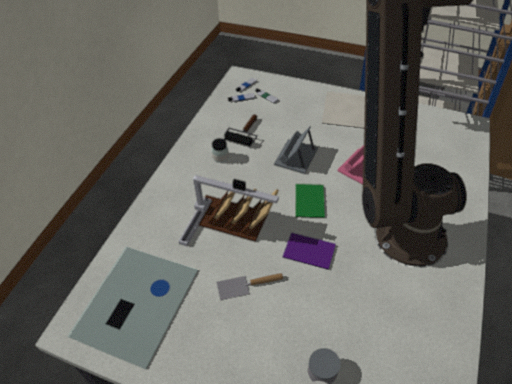

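View pics/top0.png

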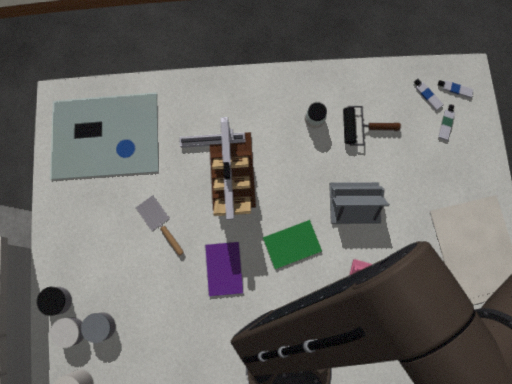

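The side view shows the rack around (235,215), the keeper knob at (238,185) and the grey easel at (297,150). The top view shows the rack at (232,175), the knob at (227,170) and the easel at (358,203). I'll enlarge both views.

```bash
python3 - <<'E'
import cv2,numpy as np
s=cv2.imread("pics/side0.png");t=cv2.imread("pics/top0.png")
f=lambda im,x,y,w,h,k:cv2.resize(im[y:y+h,x:x+w],None,fx=k,fy=k,interpolation=cv2.INTER_CUBIC)
a=f(s,175,165,110,85,7);cv2.imwrite("pics/c1.png",a)
b=f(t,175,110,90,115,5);c=f(t,320,170,70,60,5)
d=f(s,270,120,60,55,5)
o=np.zeros((580,800,3),np.uint8);o[:575,:450]=b;o[:300,450:800]=c;o[300:575,450:750]=d
cv2.imwrite("pics/c2.png",o)
E
```

```text
(no output)
```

View pics/c1.png

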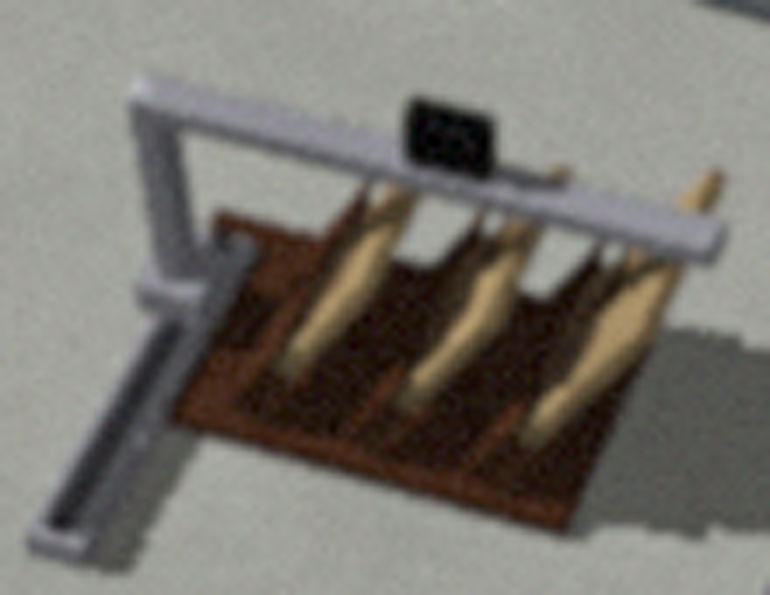

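View pics/c2.png

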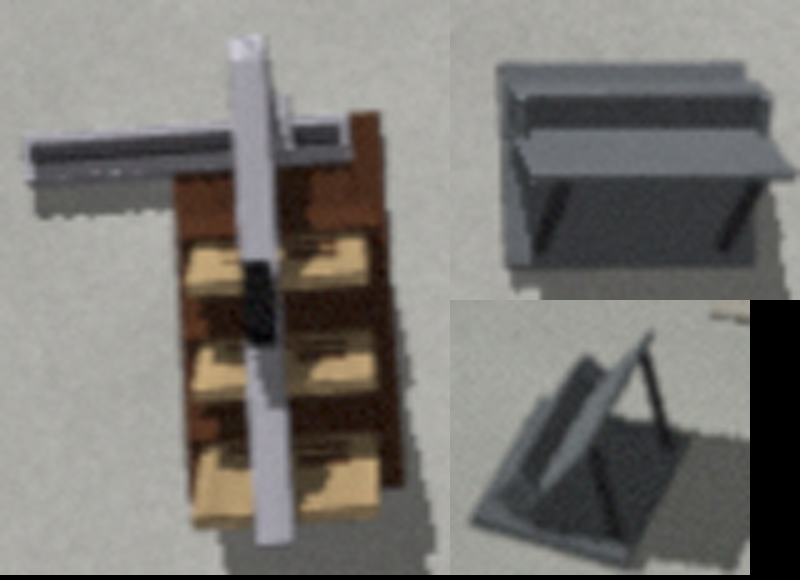

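The tall block is in the slot nearest the robot (rack x = -60): its top rises above the bar at side crop (715,180). Bar ends in the top crop are (246,37) and (274,543), and the easel's top edge runs (530,178)–(793,178).

```bash
cat > h.py <<'E'
import numpy as np,cv2
from plant import ctrl
def ray(s,px):
    d=cv2.undistortPoints(np.array([[px]],float),s["camera_matrix"],np.array([s["k1"],0,0,0]))[0,0]
    T=s["cam_to_world"];v=T[:3,:3]@np.array([d[0],-d[1],-1]);return T[:3,3],v/np.linalg.norm(v)
def onz(s,px,z):
    o,v=ray(s,px);return o+v*(z-o[2])/v[2]
def tri(s,p,t,q):
    A=np.zeros((3,3));b=np.zeros(3);R=[ray(s,p),ray(t,q)]
    for o,v in R:
        P=np.eye(3)-np.outer(v,v);A+=P;b+=P@o
    X=np.linalg.solve(A,b);return X,[round(1e3*np.linalg.norm((np.eye(3)-np.outer(v,v))@(X-o)),1) for o,v in R]
def proj(s,X):
    c=np.linalg.inv(s["cam_to_world"])@np.append(X,1);a=np.array([c[0],-c[1]])/-c[2]
    a=a*(1+s["k1"]*(a@a));K=s["camera_matrix"];return np.array([K[0,0]*a[0]+K[0,2],K[1,1]*a[1]+K[1,2]])
def dark(s,x,y,w,h,th=45):
    m=(s["color"][y:y+h,x:x+w].max(2)<th).astype(np.uint8)
    n,l,st,ce=cv2.connectedComponentsWithStats(m);i=1+st[1:,4].argmax();return ce[i]+[x,y],st[i]
E
python3 - <<'E'
from h import *
np.set_printoptions(precision=4,suppress=True)
s=ctrl.snapshot("side");t=ctrl.snapshot("top")
a,sa=dark(s,228,172,22,22);b,sb=dark(t,218,158,20,26)
print("knob",a,sa,b,sb,tri(s,a,t,b))
c=lambda u,v,k,ox,oy:np.array([(u+.5)/k-.5+ox,(v+.5)/k-.5+oy])
T=lambda u,v:c(u,v,5,175,110);S=lambda u,v:c(u,v,7,175,165)
E=lambda u,v:c(u-450,v,5,320,170);F=lambda u,v:c(u-450,v-300,5,270,120)
n=onz(t,T(274,543),.174);f=onz(t,T(246,37),.174);print("bar",n,f,np.linalg.norm(n-f))
print("bar near tri",tri(s,S(712,232),t,T(274,543)),"far",tri(s,S(140,88),t,T(246,37)))
print("bar width",onz(t,T(255,543),.174)-onz(t,T(294,543),.174))
print("tall top L/R",onz(t,T(193,520),.153),onz(t,T(380,510),.153))
print("easel top",onz(t,E(530,178),.103),onz(t,E(795,178),.103))
print("easel tri R",tri(s,F(650,332),t,E(793,176)),"L",tri(s,F(541,490),t,E(530,178)))
print("lip",onz(t,E(525,95),.055),onz(t,E(768,92),.055))
print("base",[onz(t,E(*p),.0) for p in((500,65),(745,65),(515,268),(752,268))])
E
```

```text
knob [238.7778 184.6333] [ 5  8 12 10 90] [224.4853 171.4412] [  0   5  12  16 136] (array([0.5454, 0.1371, 0.1964]), [np.float64(0.4), np.float64(0.4)])
bar [0.4251 0.1324 0.174 ] [0.7041 0.1322 0.174 ] 0.2789558262444815
bar near tri (array([0.4259, 0.1325, 0.1757]), [np.float64(1.0), np.float64(1.0)]) far (array([0.7027, 0.132 , 0.172 ]), [np.float64(2.1), np.float64(2.1)])
bar width [0.0014 0.0202 0.    ]
tall top L/R [0.4435 0.1757 0.153 ] [0.4421 0.0765 0.153 ]
easel top [ 0.4519 -0.1598  0.103 ] [ 0.4414 -0.3089  0.103 ]
easel tri R (array([ 0.4425, -0.3072,  0.105 ]), [np.float64(0.2), np.float64(0.2)]) L (array([ 0.4711, -0.1674,  0.055 ]), [np.float64(11.2), np.float64(11.2)])
lip [ 0.5088 -0.1709  0.055 ] [ 0.5008 -0.3141  0.055 ]
base [array([ 0.5397, -0.1679,  0.    ]), array([ 0.5295, -0.3184,  0.    ]), array([ 0.4153, -0.1645,  0.    ]), array([ 0.405 , -0.3075,  0.    ])]
```

The measurements agree with the given sizes: the bar is 279 mm long against 281, and heights check within 2 mm. That gives rack origin ≈ (0.579, 0.132) with yaw 0, and easel origin ≈ (0.494, -0.240) with yaw ≈ -4°. I'll compute the move to above the knob.

```bash
cat >> h.py <<'E'
from scipy.spatial.transform import Rotation as Ro
def frame(z,y):
    z=np.array(z,float);z/=np.linalg.norm(z);y=np.array(y,float);y-=z*(y@z);y/=np.linalg.norm(y)
    return Ro.from_matrix(np.c_[np.cross(y,z),y,z])
def go(*targets):
    o=ctrl.get_obs();R=Ro.from_euler("xyz",o["orientation"],degrees=True)
    print("at",o["clock"],o["tool_pos"].round(4),o["orientation"].round(1),"j",o["joint_pos"].round(0),"F",o["force"].round(1),"op",round(o["opening"],4),o["gripper_force"])
    for p,Q in targets:
        Q=Q or R;print(" shift",(1e3*R.inv().apply(np.array(p)-o["tool_pos"])).round(0),"turn",(R.inv()*Q).as_rotvec(degrees=True).round(1))
DOWN=frame([0,0,-1],[0,1,0])
E
python3 -c "
from h import *
go(([.35,-.26,.32],DOWN),([.549,.132,.32],DOWN))"
```

```text
at 0.2 [ 0.1543 -0.6568  0.245 ] [ 179.9   -0.  -166.8] j [-60.  21.   1.  -0. -70. -17.] F [ 1.1 -0.1  0.8] op 0.0876 0.0
 shift [-281.  342.  -75.] turn [ 0.1 -0.  13.2]
 shift [-565.  678.  -74.] turn [ 0.1 -0.  13.2]
```

{"api": "move_arm", "payload": {
  "motion": [
    [[-10,20,-35],[0,0,2],0],
    [[-35,50,-60],[0,0,5],0],
    [[-281,342,-75],[0,0,13.2],0],
    [[-281,342,-75],[0,0,13.2],0],
    [[-281,342,-75],[0,0,13.2],0],
    [[-565,678,-75],[0,0,13.2],0],
    [[-565,678,-75],[0,0,13.2],0],
    [[-565,678,-75],[0,0,13.2],0],
    [[-565,678,-75],[0,0,13.2],0],
    [[-565,678,-75],[0,0,13.2],0]
  ]
}}

```text
clock: 1.03
tool_pos: [0.3258, -0.306, 0.3124]
orientation: [-180.0, 0.0, -180.0]
force: [1.2, -0.2, -0.2]
opening: 0.0876
gripper_force: 0.0
```

```bash
python3 -c "
from h import *
go(([.549,.132,.32],DOWN),([.549,.132,.199],DOWN))"
```

```text
at 1.0333 [ 0.3258 -0.306   0.3124] [-180.    0. -180.] j [-18.  -4. -20.  -0. -74. -72.] F [ 1.2 -0.2 -0.2] op 0.0876 0.0
 shift [-223.  438.   -8.] turn [-0.  0.  0.]
 shift [-223.  438.  113.] turn [-0.  0.  0.]
```

{"api": "move_arm", "payload": {
  "motion": [
    [[-210,412,-8],[0,0,0],0],
    [[-210,412,-8],[0,0,0],0],
    [[-210,412,-8],[0,0,0],0],
    [[-210,412,-8],[0,0,0],0],
    [[-210,412,-8],[0,0,0],0],
    [[-210,412,-8],[0,0,0],0],
    [[-210,412,-8],[0,0,0],0],
    [[-210,412,-8],[0,0,0],0],
    [[-210,412,-8],[0,0,0],0],
    [[-210,412,-8],[0,0,0],0]
  ]
}}

```text
clock: 1.87
tool_pos: [0.515, 0.0655, 0.3196]
orientation: [180.0, 0.0, -179.9]
force: [1.0, -1.0, -1.0]
opening: 0.0879
gripper_force: 0.0
```

```bash
python3 -c "
from h import *
go(([.549,.132,.32],DOWN),([.549,.132,.199],DOWN))"
```

```text
at 1.8667 [0.515  0.0655 0.3196] [ 180.     0.  -179.9] j [  29.    3.  -12.   -0.  -75. -119.] F [ 1. -1. -1.] op 0.0879 0.0
 shift [-34.  66.  -0.] turn [0.  0.  0.1]
 shift [-34.  66. 121.] turn [0.  0.  0.1]
```

{"api": "move_arm", "payload": {
  "motion": [
    [[-10,20,0],[0,0,0],0],
    [[-15,30,0],[0,0,0],0],
    [[-15,30,0],[0,0,0],0],
    [[-15,30,0],[0,0,0],0]
  ]
}}

```text
clock: 2.2
tool_pos: [0.5294, 0.0934, 0.3189]
orientation: [-180.0, -0.1, -179.9]
force: [-0.3, 0.6, 0.9]
opening: 0.088
gripper_force: 0.0
```

```bash
python3 -c "
from h import *
go(([.549,.132,.32],DOWN),([.549,.132,.199],DOWN))"
```

```text
at 2.2 [0.5294 0.0934 0.3189] [-1.800e+02 -1.000e-01 -1.799e+02] j [  31.    5.  -10.   -0.  -75. -121.] F [-0.3  0.6  0.9] op 0.088 0.0
 shift [-20.  39.  -1.] turn [-0.  -0.1  0.1]
 shift [-20.  39. 120.] turn [-0.  -0.1  0.1]
```

{"api": "move_arm", "payload": {
  "motion": [
    [[-15,25,0],[0,0,0],0],
    [[-20,39,0],[0,0,0],0],
    [[-20,39,35],[0,0,0],0],
    [[-20,39,70],[0,0,0],0],
    [[-20,39,100],[0,0,0],0],
    [[-20,39,120],[0,0,0],0],
    [[-20,39,120],[0,0,0],0],
    [[-20,39,120],[0,0,0],0]
  ]
}}

```text
clock: 2.87
tool_pos: [0.5493, 0.1314, 0.1994]
orientation: [-179.9, -0.1, 180.0]
force: [0.3, -0.4, 0.7]
opening: 0.0876
gripper_force: 0.0
```

```bash
python3 -c "
from h import *
go(([.549,.132,.199],DOWN))
s=ctrl.snapshot('side')['color'][130:260,160:310]
t=ctrl.snapshot('top')['color'][100:230,160:310]
cv2.imwrite('pics/k.png',cv2.resize(np.hstack([s,t]),(780,338),interpolation=2))"
```

```text
at 2.8667 [0.5493 0.1314 0.1994] [-1.799e+02 -1.000e-01  1.800e+02] j [  33.   12.  -17.    0.  -61. -123.] F [ 0.3 -0.4  0.7] op 0.0876 0.0
 shift [0. 1. 0.] turn [-0.1 -0.1 -0. ]
```

View pics/k.png

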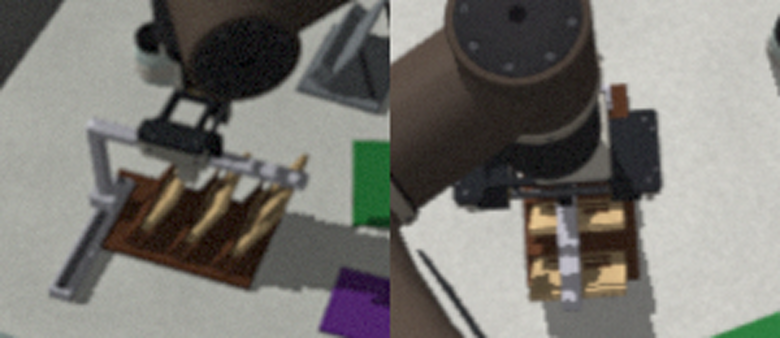

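The gripper straddles the knob, centred on the bar, with the fingers either side. I'll close it.

{"api": "move_arm", "payload": {
  "motion": [
    [[0,0,0],[0,0,0],0.9],
    [[0,0,0],[0,0,0],0.9],
    [[0,0,0],[0,0,0],0.9],
    [[0,0,0],[0,0,0],0.9],
    [[0,0,0],[0,0,0],0.9],
    [[0,0,0],[0,0,0],0.9],
    [[0,0,0],[0,0,0],0.9]
  ]
}}

```text
clock: 3.55
tool_pos: [0.5496, 0.1324, 0.1994]
orientation: [-180.0, -0.0, -180.0]
force: [-0.3, 0.6, 0.4]
opening: 0.0463
gripper_force: 0.0
```

{"api": "move_arm", "payload": {
  "motion": [
    [[0,0,0],[0,0,0],0.95],
    [[0,0,0],[0,0,0],0.95],
    [[0,0,0],[0,0,0],0.95],
    [[0,0,0],[0,0,0],0.95],
    [[0,0,0],[0,0,0],0.95],
    [[0,0,0],[0,0,0],0.95],
    [[0,0,0],[0,0,0],0.95],
    [[0,0,0],[0,0,0],0.95]
  ]
}}

```text
clock: 4.22
tool_pos: [0.5496, 0.1323, 0.1993]
orientation: [-180.0, -0.0, -180.0]
force: [0.0, -1.6, -0.2]
opening: 0.0159
gripper_force: 30.0
```

{"api": "move_arm", "payload": {
  "motion": [
    [[0,8,0],[0,0,0],0.95],
    [[0,23,0],[0,0,0],0.95],
    [[0,38,0],[0,0,0],0.95],
    [[0,53,0],[0,0,0],0.95],
    [[0,68,0],[0,0,0],0.95],
    [[0,83,0],[0,0,0],0.95],
    [[0,98,0],[0,0,0],0.95],
    [[0,110,0],[0,0,0],0.95],
    [[0,116,0],[0,0,0],0.95],
    [[0,116,0],[0,0,0],0.95]
  ]
}}

```text
clock: 5.05
tool_pos: [0.5494, 0.2451, 0.1993]
orientation: [-179.5, -0.1, -179.9]
force: [4.6, -20.3, 2.3]
opening: 0.0159
gripper_force: 30.0
```

{"api": "move_arm", "payload": {
  "motion": [
    [[0,2,0],[0,0,0],0.95],
    [[0,4,0],[0,0,0],0.95],
    [[0,5,0],[0,0,0],0.95],
    [[0,5,0],[0,0,0],0.95]
  ]
}}

```text
clock: 5.38
tool_pos: [0.5494, 0.2453, 0.1992]
orientation: [-179.2, -0.2, 179.9]
force: [8.8, -34.9, 3.7]
opening: 0.0159
gripper_force: 30.1
```

The keeper stopped at y = 0.245 against rising force. That puts shut at y ≈ 0.125, which matches the block centre at y ≈ 0.126, so the bar must have started a few mm open. I'll ease off, release and look.

{"api": "move_arm", "payload": {
  "motion": [
    [[0,-7,0],[0,0,0],0.95],
    [[0,-7,0],[0,0,0],0.95],
    [[0,-7,0],[0,0,0],0.7],
    [[0,-7,0],[0,0,0],0.5],
    [[0,-7,0],[0,0,0],0.2],
    [[0,-7,0],[0,0,0],0.2],
    [[0,-7,0],[0,0,0],0.2],
    [[0,-7,0],[0,0,0],0.2]
  ]
}}

```text
clock: 6.05
tool_pos: [0.5495, 0.2469, 0.1994]
orientation: [180.0, 0.0, -179.9]
force: [-0.2, 0.5, -0.4]
opening: 0.0505
gripper_force: 0.0
```

{"api": "move_arm", "payload": {
  "motion": [
    [[0,0,-25],[0,0,0],0],
    [[0,0,-60],[0,0,0],0],
    [[0,0,-100],[0,0,0],0],
    [[0,-40,-130],[0,0,0],0],
    [[0,-80,-130],[0,0,0],0],
    [[0,-120,-130],[0,0,0],0],
    [[100,-250,-130],[0,0,0],0],
    [[100,-250,-130],[0,0,0],0],
    [[100,-250,-130],[0,0,0],0],
    [[100,-250,-130],[0,0,0],0]
  ]
}}

```text
clock: 6.88
tool_pos: [0.4484, -0.0048, 0.3294]
orientation: [180.0, 0.0, -180.0]
force: [1.8, -1.0, -0.0]
opening: 0.0875
gripper_force: 0.0
```

```bash
python3 -c "
from h import *
go()
s=ctrl.snapshot('side')['color'];t=ctrl.snapshot('top')['color']
cv2.imwrite('pics/r_s.png',s);cv2.imwrite('pics/r_t.png',t)
f=lambda im,x,y,w,h,k:cv2.resize(im[y:y+h,x:x+w],None,fx=k,fy=k,interpolation=2)
a=f(s,165,155,130,100,3);o=np.zeros((575,790,3),np.uint8);o[:300,:390]=a;o[:575,390:790]=f(t,180,110,80,115,5)
cv2.imwrite('pics/r.png',o)"
```

```text
at 6.8833 [ 0.4484 -0.0048  0.3294] [ 180.    0. -180.] j [  25.   -4.  -18.   -0.  -76. -115.] F [ 1.8 -1.  -0. ] op 0.0875 0.0
```

View pics/r.png

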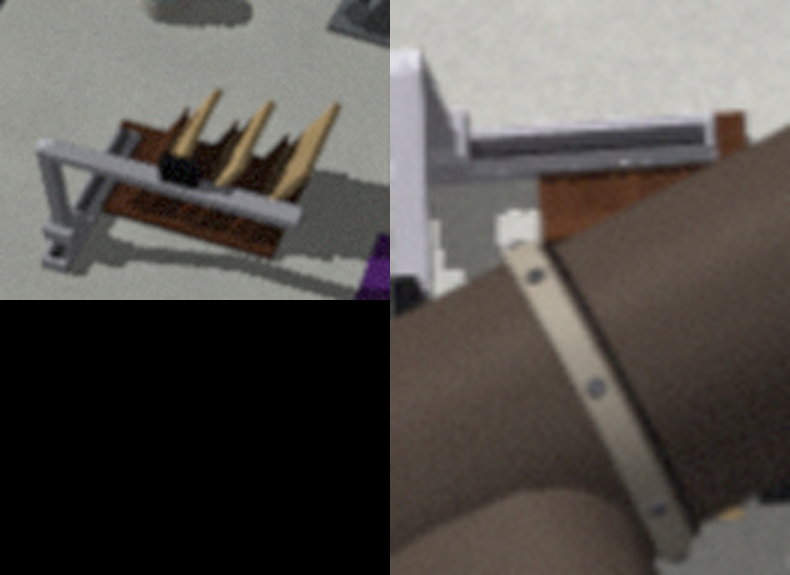

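```bash
python3 - <<'E'
from h import *
s=ctrl.snapshot("side");t=ctrl.snapshot("top")
c=lambda u,v,k,ox,oy:np.array([(u+.5)/k-.5+ox,(v+.5)/k-.5+oy])
T=lambda u,v:c(u,v,5,175,110);S=lambda u,v:c(u,v,7,175,165)
for z in(0.01,.02,.03):
  a,b=onz(t,T(22,155),z),onz(t,T(352,140),z);print("track",z,a,b,np.linalg.norm(a-b),(a+b)/2)
  a,b=onz(s,S(58,545),z),onz(s,S(230,235),z);print("  side",a,b,np.linalg.norm(a-b))
for z in(0.012,.02):
  print("foot y L/R",onz(t,T(176,200),z),onz(t,T(383,180),z),onz(t,T(193,500),z),onz(t,T(402,485),z))
t0={**t,"color":cv2.imread("pics/top0.png")}
k,st=dark(s,210,195,30,30);print("knob side now",k,st,[onz(s,k,z) for z in(.19,)])
k=np.array([238.78,184.63]);print("before",onz(s,k,.19))
# bar near end corner in side, now
print("bar end",onz(s,c(298,212,3,165,155),.174),"before",onz(s,S(712,232),.174))
E
```

```text
track 0.01 [0.70157852 0.28282797 0.01      ] [0.69670044 0.07936567 0.01      ] 0.20352076811672085 [0.69913948 0.18109682 0.01      ]
  side [0.69564987 0.27625549 0.01      ] [0.69909603 0.07494138 0.01      ] 0.2013436044865121
track 0.02 [0.69815006 0.28122557 0.02      ] [0.69330878 0.07929818 0.02      ] 0.20198541461325736 [0.69572942 0.18026187 0.02      ]
  side [0.69108702 0.28231726 0.02      ] [0.69450491 0.08265466 0.02      ] 0.1996918512213745
track 0.03 [0.6947216  0.27962317 0.03      ] [0.68991712 0.07923069 0.03      ] 0.200450061109794 [0.69231936 0.17942693 0.03      ]
  side [0.68652417 0.28837903 0.03      ] [0.68991379 0.09036794 0.03      ] 0.19804009795623692
foot y L/R [0.66518985 0.18904411 0.012     ] [0.66906133 0.0620456  0.012     ] [0.47896547 0.18766178 0.012     ] [0.47946906 0.06323067 0.012     ]
foot y L/R [0.66266288 0.18832711 0.02      ] [0.66651097 0.06209622 0.02      ] [0.4775641  0.18695314 0.02      ] [0.47806465 0.06327412 0.02      ]
knob side now [228.7294686  209.66666667] [  8   6  22  17 207] [array([0.53896577, 0.23407757, 0.19      ])]
before [0.54833465 0.13167319 0.19      ]
bar end [0.42681892 0.24271732 0.174     ] before [0.42738842 0.13103265 0.174     ]
```

The rack y origin is confirmed at 0.125 by the track and foot, so the keeper is fully open at its stop. Next I'll line up along the tall block.

```bash
cat >> h.py <<'E'
d=np.array([-.5,0,.75**.5]);n=np.array([.75**.5,0,.5])
LEAN=frame(-d,-n)
G=np.array([.442,.126,.152])-.013*d
E
python3 -c "
from h import *
go((G+.12*d,LEAN),(G+.12*d+[0,-.03,.03],LEAN))"
```

```text
at 7.0833 [ 0.4494 -0.0042  0.3303] [1.799e+02 1.000e-01 1.799e+02] j [  25.   -4.  -18.   -0.  -76. -115.] F [0.6 0.4 0.3] op 0.0874 0.0
 shift [ 61. 130.  86.] turn [ 23.5 -23.4 -87.8]
 shift [ 61. 100.  56.] turn [ 23.5 -23.4 -87.8]
```

{"api": "move_arm", "payload": {
  "motion": [
    [[10,10,0],[1.8,-1.8,-6.5],0],
    [[20,20,0],[3.5,-3.5,-13],0],
    [[30,30,0],[5.2,-5.2,-19.5],0],
    [[40,40,0],[7,-7,-26],0],
    [[50,50,0],[8.7,-8.7,-32.5],0],
    [[61,60,0],[10.4,-10.4,-39],0],
    [[61,70,0],[12.2,-12.2,-45.5],0],
    [[61,80,0],[14,-14,-52],0],
    [[61,90,0],[15.7,-15.7,-58.5],0],
    [[61,100,0],[17.4,-17.4,-65],0]
  ]
}}

```text
clock: 7.92
tool_pos: [0.3888, 0.0985, 0.3297]
orientation: [-157.1, 4.7, -112.6]
force: [0.2, -0.1, 1.2]
opening: 0.0875
gripper_force: 0.0
```

```bash
python3 -c "
from h import *
go((G+.12*d,LEAN))"
```

```text
at 7.9167 [0.3888 0.0985 0.3297] [-157.1    4.7 -112.6] j [ 65. -24. -45.  25. -66. -99.] F [ 0.2 -0.1  1.2] op 0.0875 0.0
 shift [-18.  44.  76.] turn [  6.   -5.9 -22.3]
```

{"api": "move_arm", "payload": {
  "motion": [
    [[-18,30,30],[2,-2,-7],0],
    [[-18,44,50],[4,-4,-14],0],
    [[-18,44,65],[6,-5.9,-22.3],0],
    [[-18,44,76],[6,-5.9,-22.3],0],
    [[-18,44,76],[6,-5.9,-22.3],0],
    [[-18,44,76],[6,-5.9,-22.3],0],
    [[-18,44,76],[6,-5.9,-22.3],0]
  ]
}}

```text
clock: 8.5
tool_pos: [0.3955, 0.1281, 0.2617]
orientation: [-151.5, -0.2, -90.7]
force: [-1.0, -0.5, 0.4]
opening: 0.0878
gripper_force: 0.0
```

```bash
python3 -c "
from h import *
go((G+.12*d,LEAN),(G,LEAN))
s=ctrl.snapshot('side')['color'];t=ctrl.snapshot('top')['color']
f=lambda im,x,y,w,h,k:cv2.resize(im[y:y+h,x:x+w],None,fx=k,fy=k,interpolation=2)
cv2.imwrite('pics/g.png',np.hstack([f(s,180,110,130,150,3),f(t,180,80,130,150,3)]))"
```

```text
at 8.5 [0.3955 0.1281 0.2617] [-151.5   -0.2  -90.7] j [ 67. -23. -58.  36. -49. -90.] F [-1.  -0.5  0.4] op 0.0878 0.0
 shift [ 2. 14. 12.] turn [ 1.5 -0.5 -0.5]
 shift [  1.  11. 132.] turn [ 1.5 -0.5 -0.5]
```

View pics/g.png

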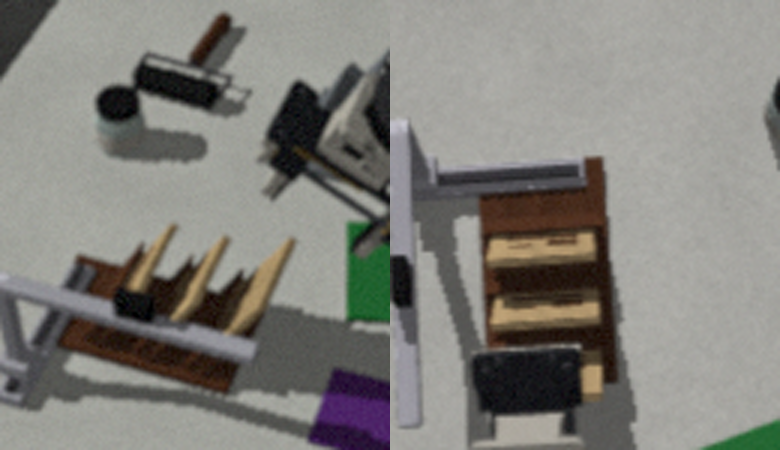

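{"api": "move_arm", "payload": {
  "motion": [
    [[2,12,25],[1.5,-0.5,-0.5],0],
    [[2,12,55],[1.5,-0.5,-0.5],0],
    [[2,12,72],[1.5,-0.5,-0.5],0],
    [[2,12,72],[1.5,-0.5,-0.5],0],
    [[2,12,72],[1.5,-0.5,-0.5],0]
  ]
}}

```text
clock: 9.02
tool_pos: [0.4377, 0.1328, 0.2275]
orientation: [-153.0, -0.4, -90.2]
force: [-0.5, -0.9, 0.1]
opening: 0.0878
gripper_force: 0.0
```

```bash
python3 -c "
from h import *
go((G+.06*d,LEAN),(G,LEAN))"
```

```text
at 9.0167 [0.4377 0.1328 0.2275] [-153.    -0.4  -90.2] j [ 55. -14. -58.  39. -37. -85.] F [-0.5 -0.9  0.1] op 0.0878 0.0
 shift [ 7. 33. 22.] turn [ 3.  -0.5 -0. ]
 shift [ 6. 30. 82.] turn [ 3.  -0.5 -0. ]
```

The elbow joint (j3) is pinned at its limit in this pose. I'll fit a quick kinematic model from the logged poses and choose an in-plane wrist tilt that is reachable at both the rack and the easel.

```bash
cat > kin.py <<'E'
from h import *
from scipy.optimize import least_squares
o=ctrl.get_obs()
D=[([-60.269,20.546,.682,0,-70.136,-16.5],[.154,-.657,.246],[180,0,-166.8],4),
([-18,-4,-20,0,-74,-72],[.3258,-.306,.3124],[180,0,180],1),([29,3,-12,0,-75,-119],[.515,.0655,.3196],[180,0,180],1),
([31,5,-10,0,-75,-121],[.5294,.0934,.3189],[180,0,180],1),([33,12,-17,0,-61,-123],[.5493,.1314,.1994],[180,0,180],1),
([25,-4,-18,0,-76,-115],[.4484,-.0048,.3294],[180,0,180],1),([65,-24,-45,25,-66,-99],[.3888,.0985,.3297],[-157.1,4.7,-112.6],1),
([67,-23,-58,36,-49,-90],[.3955,.1281,.2617],[-151.5,-.2,-90.7],1),
(list(o["joint_pos"]),list(o["tool_pos"]),list(o["orientation"]),4)]
def fk(q,p,sg):
    a,s,h,L1,e,L2,w,t,b=p[:9]
    R=Ro.from_euler("z",q[0],degrees=True);P=R.apply([a,s,h]);Y=lambda x:Ro.from_euler("y",x,degrees=True);X=lambda x:Ro.from_euler("x",x,degrees=True)
    R=R*Y(q[1]);P=P+R.apply([0,0,L1]);R=R*Y(-q[2]);P=P+R.apply([L2,w,e]);R=R*X(sg*q[3])*Y(-q[4]);P=P+R.apply([t,0,b])
    R=R*X(-q[5]);return P,R.apply([1,0,0]),R
def fit(sg):
    def f(p):
        r=[]
        for q,x,eu,k in D:
            P,z,R=fk(q,p,sg);r+=list((P-x)*100*k)+list((z-Ro.from_euler("xyz",eu,degrees=True).apply([0,0,1]))*30*k)
        return np.r_[r,(p-p0)*3]
    p0=np.array([0,-.19,.35,.4,0,.4,0,.25,0]);return least_squares(f,p0)
def model():
    F=[(fit(sg),sg) for sg in(1,-1)];return min(F,key=lambda u:u[0].cost)
LO=np.array([-176,-82,-58.28,-173.8,-174.7]);HI=np.array([176,121.7,71.7,95.5,-.11])
def ik(p,sg,pos,z,q0):
    f=lambda q:np.r_[(fk(np.r_[q,0],p,sg)[0]-pos)*1e3,(fk(np.r_[q,0],p,sg)[1]-z)*300]
    best=None
    for j in q0:
        r=least_squares(f,np.clip(j,LO+1,HI-1),bounds=(LO,HI))
        if best is None or r.cost<best.cost:best=r
    return best
E
cat > run.py <<'E'
from kin import *
r,sg=model();p=r.x;print(sg,r.cost,p.round(3))
for q,x,eu,k in D:print((1e3*(fk(q,p,sg)[0]-x)).round(0),end="")
y=np.array([0,1,0]);S=[[55,-14,-50,39,-37],[20,0,-20,0,-60],[0,20,-20,-40,-60],[-20,0,-40,40,-40]]
W=Ro.from_euler("z",-4,degrees=True)
Es=np.array([.494,-.24,0])+W.apply(np.array([.004,0,.034])+.137*d)
print()
for th in range(-70,71,10):
    c,s_=np.cos(np.radians(th)),np.sin(np.radians(th));z=-d*c-y*s_
    out=[]
    for pos,zz in((G,z),(G+.06*d,z),(Es,W.apply(z)),(Es+.06*d,W.apply(z))):
        b=ik(p,sg,pos,zz,S);out.append((round((2*b.cost)**.5,1),b.x.round(0).astype(int).tolist()))
    print(th,out)
E
python3 run.py
```

```text
-1 41.59575867131831 [ 0.033 -0.19   0.229  0.567  0.039  0.254 -0.     0.459  0.161]
[1. 2. 6.][ 5. -2. -9.][ -3.   0. -11.][ -3.   0. -11.][19. 10. 37.][  5.   6. -17.][ 26. -15. -56.][ 19.  -3. -26.][-2.  0. -0.]
-70 [(np.float64(0.0), [-10, 37, -53, -90, -73]), (np.float64(0.0), [-11, 28, -55, -88, -73]), (np.float64(0.0), [-50, 47, -8, -51, -94]), (np.float64(0.0), [-52, 43, -8, -50, -98])]
-60 [(np.float64(3.3), [-2, 27, -58, -101, -63]), (np.float64(11.3), [-2, 18, -58, -95, -62]), (np.float64(0.0), [-48, 39, -19, -54, -82]), (np.float64(0.0), [-51, 34, -17, -51, -87])]
-50 [(np.float64(26.7), [8, 18, -58, -107, -51]), (np.float64(34.7), [8, 8, -58, -98, -49]), (np.float64(0.0), [-44, 30, -29, -58, -69]), (np.float64(0.0), [-47, 25, -27, -54, -75])]
-40 [(np.float64(37.9), [40, 4, -58, -143, -18]), (np.float64(58.8), [22, 2, -58, -101, -35]), (np.float64(0.0), [-37, 21, -39, -65, -56]), (np.float64(0.0), [-41, 16, -37, -58, -62])]
-30 [(np.float64(0.0), [42, 4, -58, -160, -14]), (np.float64(6.7), [49, -6, -54, -164, 0]), (np.float64(0.0), [-26, 13, -49, -76, -40]), (np.float64
[... 1116 characters left out ...]
oat64(0.0), [76, 19, -44, 35, -69]), (np.float64(0.0), [81, 12, -40, 29, -80]), (np.float64(43.0), [31, 4, -58, 57, -56]), (np.float64(29.7), [50, -15, -58, 41, -76])]
50 [(np.float64(0.0), [76, 27, -36, 31, -79]), (np.float64(0.0), [80, 21, -33, 26, -88]), (np.float64(35.2), [40, 13, -58, 53, -65]), (np.float64(28.4), [51, -1, -58, 42, -77])]
60 [(np.float64(0.0), [75, 36, -27, 28, -88]), (np.float64(0.0), [79, 30, -26, 24, -95]), (np.float64(21.6), [45, 24, -58, 51, -69]), (np.float64(21.9), [52, 12, -58, 42, -78])]
70 [(np.float64(0.0), [74, 44, -18, 25, -98]), (np.float64(0.0), [77, 39, -18, 23, -103]), (np.float64(2.7), [48, 34, -58, 49, -71]), (np.float64(9.5), [53, 25, -58, 41, -78])]
```

```bash
python3 - <<'E'
s=open('kin.py').read()
s=s.replace("=p[:9]","=p[:9];u,v=p[9:11]").replace("apply([0,0,L1])","apply([u,0,L1])").replace("P=P+R.apply([t,0,b])","P=P+R.apply([t,v,b])")
s=s.replace("return np.r_[r,(p-p0)*3]","return np.r_[r,(p-pz)*1]")
i=s.index("    p0=np.array");j=s.index("def model")
s=s[:i]+'''    pz=np.array([0,-.19,.35,.4,0,.4,0,.25,0,0,0]);rng=np.random.default_rng(0)
    return min((least_squares(f,pz+rng.normal(0,.15,11)*(k>0)) for k in range(15)),key=lambda r:r.cost)
'''+s[j:]
open('kin.py','w').write(s)
E
python3 run.py | head -2
```

```text
-1 0.7683436682052432 [ 0.002 -0.093  0.202  0.599 -0.004  0.47   0.097  0.354 -0.005 -0.001
 -0.196]
```

```bash
python3 run.py | tail -n +2 | sed 's/np.float64(\([0-9.]*\))/\1/g'
```

```text
-0.196]
[ 0. -0. -0.][-0. -2. -0.][-2. -1.  1.][-1.  0.  0.][-0. -4.  3.][ 4.  4. -1.][-2. -5. -1.][2. 5. 3.][-0. -0. -0.]
-70 [(0.0, [-21, 29, -22, -71, -83]), (0.0, [-21, 21, -24, -70, -85]), (0.0, [-49, 39, 2, -54, -105]), (0.0, [-51, 34, 1, -54, -108])]
-60 [(0.0, [-18, 21, -26, -70, -73]), (0.0, [-19, 13, -27, -68, -76]), (0.0, [-49, 33, -2, -53, -96]), (0.0, [-50, 28, -3, -52, -100])]
-50 [(0.0, [-13, 13, -29, -68, -62]), (0.0, [-12, 4, -30, -65, -64]), (0.0, [-47, 27, -7, -51, -86]), (0.0, [-49, 21, -7, -50, -91])]
-40 [(0.0, [-4, 5, -32, -64, -48]), (0.0, [-1, -4, -33, -58, -50]), (0.0, [-45, 20, -12, -49, -76]), (0.0, [-47, 15, -12, -48, -81])]
-30 [(0.0, [13, -2, -36, -51, -30]), (0.0, [23, -13, -40, -37, -29]), (0.0, [-41, 13, -18, -47, -65]), (0.0, [-43, 8, -17, -45, -70])]
-20 [(10.9, [40, -7, -58, 2, -3]), (13.2, [44, -18, -58, 9, -15]), (0.0, [-35, 7, -23, -42, -52]), (0.0, [-36, 1, -23, -39, -58])]
-10 [(41.2, [41, -7, -58, 21, -13]), (32.1, [49, -17, -58, 25, -25]), (0.0, [-24, 1, -31, -33, -37]), (0.0, [-25, -6, -31, -29, -44])]
0 [(49.8, [47, -5, -58, 38, -26]), (3
[... 302 characters left out ...]
2, -5, -58, 43, -22]), (46.8, [2, -14, -58, 39, -29])]
30 [(6.3, [62, 10, -58, 50, -52]), (0.0, [70, 3, -57, 42, -61]), (81.6, [5, -1, -58, 55, -35]), (67.7, [9, -10, -58, 48, -41])]
40 [(0.0, [65, 17, -54, 45, -60]), (0.0, [71, 11, -52, 38, -68]), (87.5, [12, 5, -58, 61, -47]), (78.4, [16, -4, -58, 54, -52])]
50 [(0.0, [66, 24, -49, 40, -68]), (0.0, [71, 18, -48, 35, -75]), (84.3, [17, 13, -58, 64, -58]), (80.7, [22, 4, -58, 56, -62])]
60 [(0.0, [66, 31, -44, 37, -76]), (0.0, [70, 25, -44, 32, -82]), (73.9, [21, 21, -58, 64, -66]), (76.1, [25, 12, -58, 57, -70])]
70 [(0.0, [65, 38, -39, 34, -84]), (0.0, [69, 32, -39, 30, -89]), (57.8, [24, 29, -58, 63, -73]), (65.5, [27, 21, -58, 56, -77])]
```

The model now fits to about 5 mm. A -40° in-plane wrist tilt, with the fingers pointing partly towards +y and the wrist on the -y side, is reachable at both places. I'll route through a tool-down pose.

```bash
cat >> h.py <<'E'
y_=np.array([0,1.,0]);c_,s_=np.cos(np.radians(40)),np.sin(np.radians(40))
ZT=-d*c_+y_*s_
TILT=frame(ZT,-n)
G=np.array([.442,.126,.152])-.010*d
W=Ro.from_euler("z",-4,degrees=True)
DN90=Ro.from_euler("xyz",[180,0,-90],degrees=True)
E
python3 - <<'E'
from kin import *
r,sg=model();p=r.x
# j6 offset from current
def j6(q,R): 
    M=fk(np.r_[q[:5],0],p,sg)[2];A=(M.inv()*R).as_matrix();return A
A=j6(o["joint_pos"],Ro.from_euler("xyz",o["orientation"],degrees=True));ang=lambda A:np.degrees(np.arctan2(A[2,1],A[1,1]))
off=ang(A)-o["joint_pos"][5];off2=ang(A)+o["joint_pos"][5]
A0=j6(D[0][0],Ro.from_euler("xyz",D[0][2],degrees=True));print("offs",off,ang(A0)+16.5,"|",off2,ang(A0)-16.5)
for nm,pos,R in(("dn",[.45,0,.33],DN90),("pre",G-.12*ZT,TILT),("G",G,TILT)):
    b=ik(p,sg,np.array(pos),R.apply([0,0,1]),[[-4,5,-32,-64,-48],[20,0,-20,0,-60]]);print(nm,b.cost,b.x.round(0),"ang",ang(j6(b.x,R)))
go(([.45,0,.33],DN90),([.40,.128,.27],None))
E
```

```text
offs 80.25211317896257 -56.968999999999994 | -90.00000000000001 -89.969
dn 1.2159302872731192e-26 [ 25.  -4. -18.  -0. -76.] ang -64.74486614681206
pre 1.7333369499485123e-26 [-14.  -5. -30. -54. -62.] ang -140.57093002609616
G 1.5723754289164046e-24 [ -4.   4. -32. -63. -48.] ang -147.41539982454137
at 9.0167 [0.4377 0.1328 0.2275] [-153.    -0.4  -90.2] j [ 55. -14. -58.  39. -37. -85.] F [-0.5 -0.9  0.1] op 0.0878 0.0
 shift [133. -58. -85.] turn [-27.   -0.4  -0.1]
 shift [  5.  14. -55.] turn [0. 0. 0.]
```

{"api": "move_arm", "payload": {
  "motion": [
    [[15,-5,-30],[-3,0,0],0],
    [[35,-12,-60],[-8,0,0],0],
    [[65,-25,-85],[-14,0,0],0],
    [[95,-40,-85],[-20,0,0],0],
    [[125,-50,-85],[-27,0,0],0],
    [[150,-58,-85],[-27,0,0],0],
    [[150,-58,-85],[-27,0,0],0],
    [[150,-58,-85],[-27,0,0],0]
  ]
}}

```text
clock: 9.68
tool_pos: [0.451, -0.0183, 0.3313]
orientation: [179.9, -0.3, -90.5]
force: [-1.4, 0.2, 0.2]
opening: 0.0879
gripper_force: 0.0
```

```bash
python3 -c "
from h import *
go((G-.12*ZT+[0,0,.03],TILT))"
```

```text
at 9.6833 [ 0.451  -0.0183  0.3313] [179.9  -0.3 -90.5] j [ 23.  -4. -18.   0. -77. -24.] F [-1.4  0.2  0.2] op 0.0879 0.0
 shift [-67.  50.  78.] turn [ 28.7 -39.5 -10.9]
```

{"api": "move_arm", "payload": {
  "motion": [
    [[-8,7,8],[4,-5.6,-1.5],0],
    [[-16,14,16],[8,-11.2,-3],0],
    [[-24,20,26],[12,-16.8,-4.5],0],
    [[-34,27,36],[16,-22.4,-6],0],
    [[-44,35,48],[20,-28,-7.5],0],
    [[-54,43,60],[24,-33.6,-9.2],0],
    [[-67,50,78],[28.7,-39.5,-10.9],0],
    [[-67,50,78],[28.7,-39.5,-10.9],0],
    [[-67,50,78],[28.7,-39.5,-10.9],0],
    [[-67,50,78],[28.7,-39.5,-10.9],0]
  ]
}}

```text
clock: 10.52
tool_pos: [0.3995, 0.0503, 0.2523]
orientation: [-143.1, 33.9, -67.1]
force: [1.0, -0.4, 0.5]
opening: 0.0876
gripper_force: 0.0
```

```bash
python3 -c "
from h import *
go((G-.04*ZT,TILT),(G,TILT))"
```

```text
at 10.5167 [0.3995 0.0503 0.2523] [-143.1   33.9  -67.1] j [-13.  -8. -28. -53. -64.  47.] F [ 1.  -0.4  0.5] op 0.0876 0.0
 shift [18. 13. 99.] turn [0.2 0.2 0.1]
 shift [ 18.  13. 139.] turn [0.2 0.2 0.1]
```

{"api": "move_arm", "payload": {
  "motion": [
    [[8,13,20],[0,0,0],0],
    [[18,13,50],[0,0,0],0],
    [[18,13,80],[0,0,0],0],
    [[18,13,105],[0,0,0],0],
    [[18,13,125],[0,0,0],0],
    [[18,13,139],[0,0,0],0],
    [[18,13,139],[0,0,0],0],
    [[18,13,139],[0,0,0],0]
  ]
}}

```text
clock: 11.18
tool_pos: [0.4475, 0.1284, 0.1446]
orientation: [-142.9, 33.8, -66.5]
force: [0.0, 0.4, 0.5]
opening: 0.0875
gripper_force: 0.0
```

```bash
python3 -c "
from h import *
go((G,TILT))
s=ctrl.snapshot('side')['color'];t=ctrl.snapshot('top')['color']
f=lambda im,x,y,w,h,k:cv2.resize(im[y:y+h,x:x+w],None,fx=k,fy=k,interpolation=2)
cv2.imwrite('pics/g2.png',np.hstack([f(s,200,150,100,110,4),f(t,180,130,95,110,4)]))"
```

```text
at 11.1833 [0.4475 0.1284 0.1446] [-142.9   33.8  -66.5] j [ -4.   5. -32. -64. -48.  58.] F [0.  0.4 0.5] op 0.0875 0.0
 shift [ 2.  1. -1.] turn [0.3 0.3 0.5]
```

View pics/g2.png

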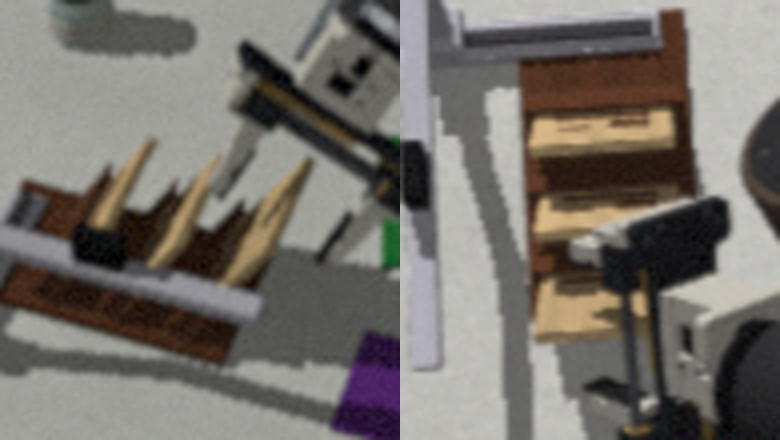

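The open fingers straddle the tall block's top edge, which sits at side crop (305,160), and clear the neighbours. Closing now.

{"api": "move_arm", "payload": {
  "motion": [
    [[0,0,0],[0,0,0],0.8],
    [[0,0,0],[0,0,0],0.8],
    [[0,0,0],[0,0,0],0.8],
    [[0,0,0],[0,0,0],0.8],
    [[0,0,0],[0,0,0],0.8],
    [[0,0,0],[0,0,0],0.8],
    [[0,0,0],[0,0,0],0.8],
    [[0,0,0],[0,0,0],0.8],
    [[0,0,0],[0,0,0],0.8],
    [[0,0,0],[0,0,0],0.8]
  ]
}}

```text
clock: 12.12
tool_pos: [0.4479, 0.1269, 0.1442]
orientation: [-142.8, 33.8, -66.7]
force: [-0.4, 0.7, 0.1]
opening: 0.0263
gripper_force: 0.0
```

{"api": "move_arm", "payload": {
  "motion": [
    [[0,0,0],[0,0,0],0.96],
    [[0,0,0],[0,0,0],0.96],
    [[0,0,0],[0,0,0],0.96],
    [[0,0,0],[0,0,0],0.96],
    [[0,0,0],[0,0,0],0.96],
    [[0,0,0],[0,0,0],0.96],
    [[0,0,0],[0,0,0],0.96]
  ]
}}

```text
clock: 12.7
tool_pos: [0.4479, 0.1269, 0.1442]
orientation: [-142.8, 33.8, -66.7]
force: [-0.9, -0.0, -1.0]
opening: 0.0091
gripper_force: 30.0
```

```bash
cat >> h.py <<'E'
TE=W*TILT
SEAT=np.array([.494,-.24,0])+W.apply(np.array([.004,0,.034])+.141*d)
dE,nE=W.apply(d),W.apply(n)
E
python3 - <<'E'
from h import *
np.set_printoptions(suppress=True)
P=np.array([.4479,.1269,.1442])
A=P+.07*d;B=A+[.02,-.05,.09]
go((P+.035*d,None),(A,None),(B,None))
print("seat",SEAT);
from kin import *
r,sg=model();q=[[-4,5,-32,-64,-48],[-40,10,-20,-47,-70]]
for pos,R in((A,TILT),(B,TILT),(SEAT+.1*dE,TE),(SEAT,TE)):
    b=ik(r.x,sg,pos,R.apply([0,0,1]),q);print(pos,b.cost,b.x.round(0))
E
```

```text
at 12.7 [0.4479 0.1269 0.1442] [-142.8   33.8  -66.7] j [ -4.   5. -32. -64. -48.  59.] F [-0.9 -0.  -1. ] op 0.0091 29.977770745754242
 shift [-23.  -0. -27.] turn [0. 0. 0.]
 shift [-45.  -0. -53.] turn [0. 0. 0.]
 shift [ -51.  -62. -138.] turn [0. 0. 0.]
seat [ 0.42766199 -0.23536119  0.15610958]
[0.4129     0.1269     0.20482178] 8.813055425515991e-27 [  0.  -6. -33. -57. -50.]
[0.4329     0.0769     0.29482178] 3.684303983612782e-26 [ -6. -10. -24. -50. -62.]
[ 0.37778379 -0.23187337  0.24271212] 1.3681806324926924e-26 [-48.  11. -12. -47. -84.]
[ 0.42766199 -0.23536119  0.15610958] 4.7146765038599534e-27 [-45.  20. -13. -49. -76.]
```

{"api": "move_arm", "payload": {
  "motion": [
    [[-2,0,-3],[0,0,0],0.96],
    [[-7,0,-8],[0,0,0],0.96],
    [[-13,0,-15],[0,0,0],0.96],
    [[-20,0,-24],[0,0,0],0.96],
    [[-27,0,-32],[0,0,0],0.96],
    [[-34,0,-40],[0,0,0],0.96],
    [[-40,0,-47],[0,0,0],0.96],
    [[-45,0,-53],[0,0,0],0.96],
    [[-45,0,-53],[0,0,0],0.96]
  ]
}}

```text
clock: 13.45
tool_pos: [0.4126, 0.1271, 0.2064]
orientation: [-142.6, 33.7, -66.6]
force: [-0.5, 0.6, -1.0]
opening: 0.0085
gripper_force: 30.0
```

```bash
python3 - <<'E'
from h import *
P=ctrl.get_obs()["tool_pos"]
go((P+[.005,-.02,.08],None),(P+[.02,-.1,.085],TE),(SEAT+.1*dE+[0,.1,.03],TE),(SEAT+.1*dE+.004*nE,TE))
E
```

```text
at 13.45 [0.4126 0.1271 0.2064] [-142.6   33.7  -66.6] j [ -0.  -6. -33. -57. -50.  45.] F [-0.5  0.6 -1. ] op 0.0085 29.97819811105728
 shift [-28. -45. -64.] turn [0. 0. 0.]
 shift [  36.  -59. -113.] turn [2.2 2.3 3.2]
 shift [ 149.   -2. -224.] turn [2.2 2.3 3.2]
 shift [ 242.   10. -269.] turn [2.2 2.3 3.2]
```

{"api": "move_arm", "payload": {
  "motion": [
    [[-10,-16,-22],[0,0,0],0.96],
    [[-20,-32,-45],[0,0,0],0.96],
    [[-20,-45,-70],[0,0,0],0.96],
    [[8,-52,-92],[1,1,1.5],0.96],
    [[36,-59,-113],[2.2,2.3,3.2],0.96],
    [[58,-47,-135],[2.2,2.3,3.2],0.96],
    [[80,-36,-157],[2.2,2.3,3.2],0.96],
    [[103,-25,-179],[2.2,2.3,3.2],0.96],
    [[126,-14,-201],[2.2,2.3,3.2],0.96],
    [[149,-2,-224],[2.2,2.3,3.2],0.96]
  ]
}}

```text
clock: 14.28
tool_pos: [0.378, -0.1329, 0.2708]
orientation: [-143.2, 33.9, -71.4]
force: [1.2, -0.0, -0.5]
opening: 0.0089
gripper_force: 30.0
```

```bash
python3 - <<'E'
from h import *
go((SEAT+.1*dE+[0,0,.03],TE),(SEAT+.1*dE+.004*nE,TE))
E
```

```text
at 14.2833 [ 0.378  -0.1329  0.2708] [-143.2   33.9  -71.4] j [-40.   1. -18. -49. -81.  60.] F [ 1.2 -0.  -0.5] op 0.0089 29.978976845741272
 shift [ 77.  -7. -62.] turn [ 0.1 -0.1 -0.2]
 shift [ 93.   4. -42.] turn [ 0.1 -0.1 -0.2]
```

{"api": "move_arm", "payload": {
  "motion": [
    [[25,-2,-20],[0,0,0],0.96],
    [[50,-4,-40],[0,0,0],0.96],
    [[77,-7,-62],[0,0,0],0.96],
    [[93,4,-42],[0,0,0],0.96],
    [[93,4,-42],[0,0,0],0.96],
    [[93,4,-42],[0,0,0],0.96]
  ]
}}

```text
clock: 14.78
tool_pos: [0.3815, -0.2298, 0.2438]
orientation: [-143.4, 34.1, -71.6]
force: [0.4, 0.8, 0.4]
opening: 0.0087
gripper_force: 30.0
```

```bash
python3 - <<'E'
from h import *
go((SEAT+.02*dE+.004*nE,TE),(SEAT+.004*nE,TE))
s=ctrl.snapshot('side')['color'];t=ctrl.snapshot('top')['color']
f=lambda im,x,y,w,h,k:cv2.resize(im[y:y+h,x:x+w],None,fx=k,fy=k,interpolation=2)
cv2.imwrite('pics/e.png',np.hstack([f(s,260,90,80,90,5),f(t,315,150,80,90,5)]))
E
```

```text
at 14.7833 [ 0.3815 -0.2298  0.2438] [-143.4   34.1  -71.6] j [-48.  11. -12. -47. -85.  67.] F [0.4 0.8 0.4] op 0.0087 29.983009099960327
 shift [53. -1. 59.] turn [ 0.2  0.1 -0.4]
 shift [66. -1. 74.] turn [ 0.2  0.1 -0.4]
```

View pics/e.png

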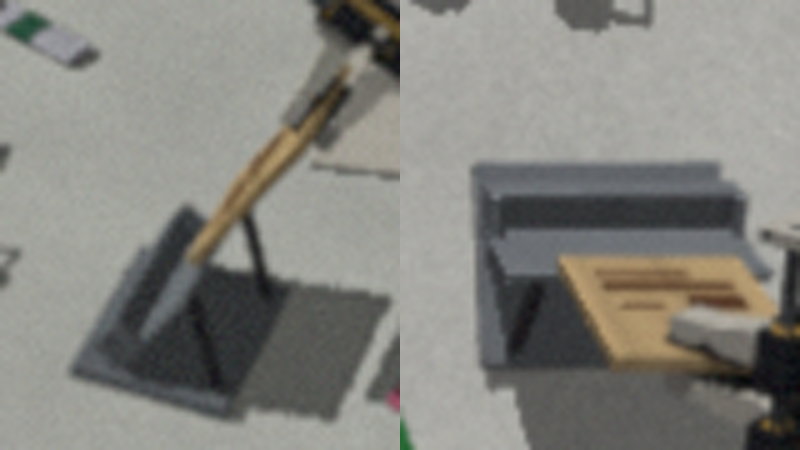

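The board is held upright above the easel and roughly centred, with its lower edge at top crop (560–745, 255) and the end stops at about x 490 and 745. I'll check the offset numerically.

```bash
python3 - <<'E'
from h import *
np.set_printoptions(precision=1,suppress=True)
s=ctrl.snapshot('side');t=ctrl.snapshot('top');o=ctrl.get_obs();P=o["tool_pos"];R=Ro.from_euler("xyz",o["orientation"],degrees=True)
print("z,dz",R.apply([0,0,1]),TE.apply([0,0,1]))
yE=W.apply(y_)
tp=lambda X:(proj(t,X)-[315,150]+.5)*5-.5+[400,0]
sp=lambda X:(proj(s,X)-[260,90]+.5)*5-.5
for k in(1,-1):
  X=P-.141*dE+.0045*nE+k*.05*yE;print("bottom +x edge",tp(X),sp(X))
  X=P+.009*dE-.0045*nE+k*.05*yE;print("top -x edge",tp(X),sp(X))
O=np.array([.494,-.24,0])
e=lambda x,y,z:O+W.apply([x,y,z])
for k in(1,-1):
  print("backrest top front",tp(e(-.0425,k*.075,.1056)),"back",tp(e(-.0477,k*.075,.1026)),sp(e(-.0425,k*.075,.1056)))
  print("meet",tp(e(0,k*.069,.032)),sp(e(0,k*.075,.032)),"lip in top",tp(e(.0156-.007,k*.069,.041+.0121)))
E
```

```text
z,dz [ 0.4  0.6 -0.7] [ 0.4  0.6 -0.7]
bottom +x edge [556.4 253.1] [181.9 258.2]
top -x edge [611.6 372.4] [306.  149.4]
bottom +x edge [736.7 253.2] [230.3 175.2]
top -x edge [813.7 371.8] [352.4  65.5]
backrest top front [509.2 268.1] back [508.6 278.3] [175.3 301.2]
meet [495.7 219.8] [117.8 359.2] lip in top [501.2 198. ]
backrest top front [775.4 268.1] back [774.4 278.2] [247.  176.6]
meet [726.4 220. ] [190.1 235.9] lip in top [735.  198.4]
```

```bash
python3 - <<'E'
from h import *
S=SEAT+[0,.006,0]
go((S+.03*dE+.004*nE,TE),(S+.01*dE+.004*nE,TE),(S+.004*nE,TE))
R=Ro.from_euler("xyz",ctrl.get_obs()["orientation"],degrees=True);print(R.inv().apply(dE),R.inv().apply(nE))
E
```

```text
at 14.9833 [ 0.3821 -0.2298  0.2462] [-143.2   33.8  -71.4] j [-48.  11. -12. -47. -85.  67.] F [-0.1 -0.3 -0.1] op 0.0089 29.982991218566895
 shift [43.  1. 57.] turn [ 0.2 -0.1 -0.1]
 shift [55.  1. 72.] turn [ 0.2 -0.1 -0.1]
 shift [62.  1. 80.] turn [ 0.2 -0.1 -0.1]
[-0.64148278  0.00279772 -0.76713233] [-0.00103654 -0.9999956  -0.0027802 ]
```

{"api": "move_arm", "payload": {
  "motion": [
    [[5,1,10],[0,0,0],0.96],
    [[15,1,24],[0,0,0],0.96],
    [[25,1,36],[0,0,0],0.96],
    [[35,1,48],[0,0,0],0.96],
    [[43,1,57],[0,0,0],0.96],
    [[49,1,64],[0,0,0],0.96],
    [[53,1,69],[0,0,0],0.96],
    [[55,1,72],[0,0,0],0.96],
    [[55,1,72],[0,0,0],0.96],
    [[55,1,72],[0,0,0],0.96]
  ]
}}

```text
clock: 15.82
tool_pos: [0.4261, -0.2293, 0.1659]
orientation: [-143.3, 33.9, -71.5]
force: [0.1, -0.0, -1.0]
opening: 0.009
gripper_force: 30.0
```

{"api": "move_arm", "payload": {
  "motion": [
    [[1,0,1],[0,0,0],0.96],
    [[2,0,2],[0,0,0],0.96],
    [[3,0,4],[0,0,0],0.96],
    [[4,0,5],[0,0,0],0.96],
    [[4,0,5],[0,0,0],0.96]
  ]
}}

```text
clock: 16.23
tool_pos: [0.4294, -0.2292, 0.1601]
orientation: [-143.3, 33.9, -71.5]
force: [0.4, -0.3, -0.7]
opening: 0.009
gripper_force: 30.0
```

```bash
python3 - <<'E'
from h import *
S=SEAT+[0,.006,0]
go((S+.004*nE,TE),(S,TE))
s=ctrl.snapshot('side')['color'];t=ctrl.snapshot('top')['color']
f=lambda im,x,y,w,h,k:cv2.resize(im[y:y+h,x:x+w],None,fx=k,fy=k,interpolation=2)
cv2.imwrite('pics/e2.png',np.hstack([f(s,260,90,80,90,5),f(t,315,150,80,90,5)]))
E
```

```text
at 16.2333 [ 0.4294 -0.2292  0.1601] [-143.3   33.9  -71.5] j [-45.  19. -13. -49. -76.  72.] F [ 0.4 -0.3 -0.7] op 0.009 29.98270958662033
 shift [ 2. -1.  2.] turn [ 0.2 -0.1 -0.2]
 shift [2. 3. 2.] turn [ 0.2 -0.1 -0.2]
```

{"api": "move_arm", "payload": {
  "motion": [
    [[1,0,1],[0,0,0],0.96],
    [[1,0,2],[0,0,0],0.96],
    [[2,0,3],[0,0,0],0.96],
    [[2,0,3],[0,0,0],0.96]
  ]
}}

```text
clock: 16.67
tool_pos: [0.4303, -0.2297, 0.1587]
orientation: [-143.3, 33.8, -71.3]
force: [-9.2, -4.3, 13.9]
opening: 0.0087
gripper_force: 30.0
```

{"api": "move_arm", "payload": {
  "motion": [
    [[1,0,1],[0,0,0],0.96],
    [[1,0,1],[0,0,0],0.96]
  ]
}}

```text
clock: 16.83
tool_pos: [0.4303, -0.2298, 0.1585]
orientation: [-143.2, 33.8, -71.2]
force: [-15.5, -5.3, 25.0]
opening: 0.0087
gripper_force: 30.0
```

Contact with the ledge: the force is along the draw-out direction, and the lower edge works out at z ≈ 0.036, as expected. I'll relieve it a little and lean the board onto the backrest.

{"api": "move_arm", "payload": {
  "motion": [
    [[-1,0,-2],[0,0,0],0.96],
    [[-1,1,-2],[0,0,0],0.96],
    [[-1,2,-2],[0,0,0],0.96],
    [[-1,3,-2],[0,0,0],0.96],
    [[-1,3,-2],[0,0,0],0.96]
  ]
}}

```text
clock: 17.25
tool_pos: [0.4288, -0.2301, 0.1579]
orientation: [-143.1, 33.8, -71.3]
force: [-2.7, -3.6, 12.9]
opening: 0.009
gripper_force: 30.1
```

{"api": "move_arm", "payload": {
  "motion": [
    [[0,1,0],[0,0,0],0.96],
    [[0,2,0],[0,0,0],0.96],
    [[0,2,0],[0,0,0],0.96]
  ]
}}

```text
clock: 17.5
tool_pos: [0.4274, -0.2299, 0.1571]
orientation: [-143.1, 33.8, -71.3]
force: [-2.8, -3.2, 13.2]
opening: 0.0089
gripper_force: 30.3
```

```bash
python3 - <<'E'
from h import *
go((SEAT,TE))
s=ctrl.snapshot('side')['color'];t=ctrl.snapshot('top')['color']
f=lambda im,x,y,w,h,k:cv2.resize(im[y:y+h,x:x+w],None,fx=k,fy=k,interpolation=2)
cv2.imwrite('pics/e2.png',np.hstack([f(s,260,90,80,90,5),f(t,315,150,80,90,5)]))
E
```

```text
at 17.5 [ 0.4274 -0.2299  0.1571] [-143.1   33.8  -71.3] j [-45.  19. -13. -49. -76.  73.] F [-2.8 -3.2 13.2] op 0.0089 30.250742733478546
 shift [ 5. -0. -3.] turn [ 0.  -0.1 -0. ]
```

View pics/e2.png

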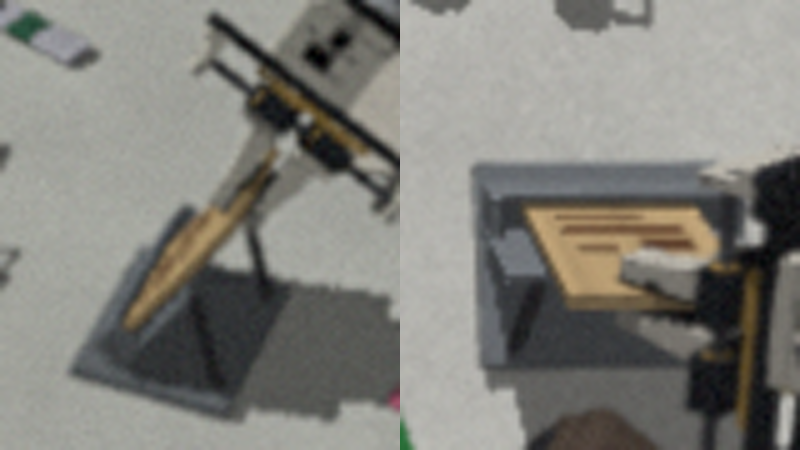

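The board is down on the ledge between the stops: lower edge 525–700, stops about 490 and 725. I'll press it back until the backrest reacts.

{"api": "move_arm", "payload": {
  "motion": [
    [[0,1,0],[0,0,0],0.96],
    [[0,2,0],[0,0,0],0.96],
    [[0,2,0],[0,0,0],0.96]
  ]
}}

```text
clock: 17.85
tool_pos: [0.4252, -0.2296, 0.1557]
orientation: [-143.1, 33.8, -71.3]
force: [-0.7, -3.1, 13.7]
opening: 0.0085
gripper_force: 30.0
```

{"api": "move_arm", "payload": {
  "motion": [
    [[0,1,0],[0,0,0],0.96],
    [[0,2,0],[0,0,0],0.96],
    [[0,2,0],[0,0,0],0.96]
  ]
}}

```text
clock: 18.1
tool_pos: [0.4249, -0.2296, 0.1555]
orientation: [-143.0, 33.7, -71.3]
force: [1.6, -1.7, 14.8]
opening: 0.0091
gripper_force: 30.1
```

The backrest is reacting now (normal force up, position stopped). Releasing.

{"api": "move_arm", "payload": {
  "motion": [
    [[0,-1,-1],[0,0,0],0.96],
    [[0,-1,-1],[0,0,0],0.8],
    [[0,-1,-1],[0,0,0],0.6],
    [[0,-1,-1],[0,0,0],0.4],
    [[0,-1,-1],[0,0,0],0.2],
    [[0,-1,-1],[0,0,0],0.2],
    [[0,-1,-1],[0,0,0],0.2],
    [[0,-1,-1],[0,0,0],0.2],
    [[0,-1,-1],[0,0,0],0.2],
    [[0,-1,-1],[0,0,0],0.2]
  ]
}}

```text
clock: 18.93
tool_pos: [0.4233, -0.2297, 0.1545]
orientation: [-143.3, 33.9, -71.5]
force: [-0.6, 0.7, 1.3]
opening: 0.0634
gripper_force: 0.0
```

{"api": "move_arm", "payload": {
  "motion": [
    [[0,-1,-10],[0,0,0],0.1],
    [[0,-1,-25],[0,0,0],0.1],
    [[0,-1,-45],[0,0,0],0.1],
    [[0,-1,-70],[0,0,0],0],
    [[0,-1,-100],[0,0,0],0],
    [[0,-1,-130],[0,0,0],0],
    [[0,-1,-150],[0,0,0],0],
    [[0,-1,-150],[0,0,0],0]
  ]
}}

```text
clock: 19.6
tool_pos: [0.3593, -0.3255, 0.2577]
orientation: [-143.3, 33.6, -71.6]
force: [1.0, 0.0, 0.0]
opening: 0.0876
gripper_force: 0.0
```

```bash
python3 - <<'E'
from h import *
go(([.42,-.2,.33],DOWN),([.46,-.05,.33],DOWN))
s=ctrl.snapshot('side');t=ctrl.snapshot('top')
f=lambda im,x,y,w,h,k:cv2.resize(im[y:y+h,x:x+w],None,fx=k,fy=k,interpolation=2)
cv2.imwrite('pics/e3.png',np.hstack([f(s['color'],260,90,80,90,5),f(t['color'],315,150,80,90,5)]))
O=np.array([.494,-.236,0])
for k in(1,-1):
  for l in (.002,.152):
    X=O+W.apply(np.array([.0039,k*.05,.0342])+(l-.002)*d+.0045*n*(1 if l<.1 else -1));print(k,l,(proj(s,X)-[260,90])*5,(proj(t,X)-[315,150])*5+[400,0])
E
```

```text
at 19.6 [ 0.3593 -0.3255  0.2577] [-143.3   33.6  -71.6] j [-56.  17.  -3. -44. -92.  70.] F [1. 0. 0.] op 0.0876 0.0
 shift [-123.  -81.   54.] turn [ 6.1 53.6 90.7]
 shift [-231. -107.  163.] turn [ 6.1 53.6 90.7]
1 0.002 [117.15385815 332.0313691 ] [519.85859823 203.79533198]
1 0.152 [231.2759503  233.39065349] [566.74741944 307.97287775]
-1 0.002 [165.83131553 249.78612367] [687.42917752 204.00438009]
-1 0.152 [278.67365478 149.62144722] [753.19912514 307.73844754]
```

View pics/e3.png

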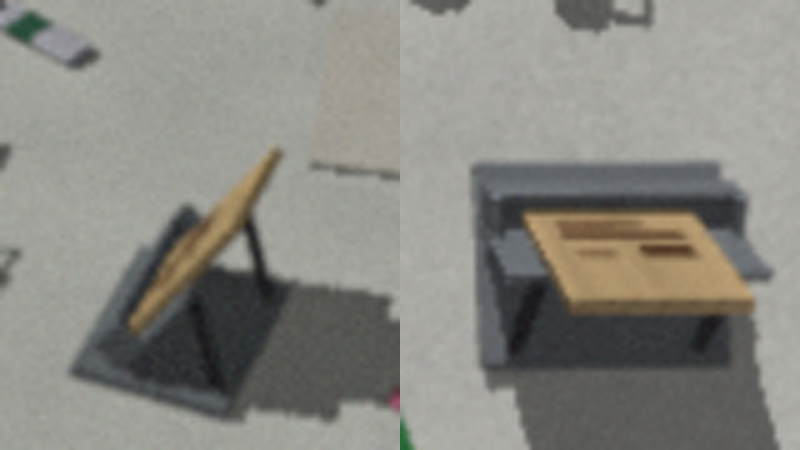

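The board is seated on the ledge, leaning back with the carving outward, and standing free: its top edge is at row 312 against 308 predicted. Next I'll go back for the keeper.

```bash
cat >> h.py <<'E'
DOWN0=frame([0,0,-1],[0,-1,0])
E
python3 - <<'E'
from h import *
P=ctrl.get_obs()["tool_pos"]
go((P+[0,0,.08],None),([.42,-.2,.34],DOWN0),([.50,.05,.34],DOWN0))
s=ctrl.snapshot('side')
k,st=dark(s,210,195,30,30);print("knob",k,st,"expected",proj(s,np.array([.549,.2453,.19])))
from kin import *
r,sg=model()
for pos in([.5,.05,.34],[.549,.2455,.2],[.549,.1255,.2]):
    b=ik(r.x,sg,np.array(pos),np.array([0,0,-1.]),[[20,0,-20,0,-60]]);print(b.cost,b.x.round(0))
E
```

```text
at 19.7 [ 0.3602 -0.3226  0.2554] [-143.3   33.8  -71.5] j [-55.  17.  -3. -44. -91.  70.] F [2.  1.  0.4] op 0.0878 0.0
 shift [-45. -40. -53.] turn [0. 0. 0.]
 shift [-128.  -86.   44.] turn [-52.2   6.1 -77.7]
 shift [-304. -140.  232.] turn [-52.2   6.1 -77.7]
knob [228.46766169 209.81094527] [  8   7  22  16 201] expected [224.06323722 211.58516474]
9.62964972193618e-28 [ 28.   1. -12.  -0. -77.]
2.2772195662434677e-26 [ 43.  16. -12.  -0. -62.]
1.2655670850557404e-25 [ 33.  12. -17.  -0. -61.]
```

{"api": "move_arm", "payload": {
  "motion": [
    [[-12,-10,-14],[0,0,0],0],
    [[-24,-20,-28],[0,0,0],0],
    [[-45,-40,-53],[-3.5,0.4,-5.2],0],
    [[-55,-46,-40],[-7,0.8,-10.4],0],
    [[-65,-52,-30],[-10.5,1.2,-15.6],0],
    [[-75,-58,-15],[-14,1.6,-20.8],0],
    [[-90,-66,0],[-17.5,2,-26],0],
    [[-105,-74,15],[-21,2.4,-31.2],0],
    [[-118,-80,30],[-24.5,2.8,-36.4],0],
    [[-128,-86,44],[-28,3.2,-41.6],0]
  ]
}}

```text
clock: 20.58
tool_pos: [0.4203, -0.1975, 0.3393]
orientation: [-158.1, 10.0, -34.3]
force: [1.0, 0.5, -0.0]
opening: 0.0875
gripper_force: 0.0
```

```bash
python3 - <<'E'
from h import *
go(([.47,-.02,.34],DOWN0))
E
```

```text
at 20.5833 [ 0.4203 -0.1975  0.3393] [-158.1   10.   -34.3] j [-21.   4.  -3. -24. -88.  77.] F [ 1.   0.5 -0. ] op 0.0875 0.0
 shift [ -58. -159.   74.] turn [-24.1   3.  -35.7]
```

{"api": "move_arm", "payload": {
  "motion": [
    [[-8,-22,10],[-3.5,0.4,-5.2],0],
    [[-16,-44,20],[-7,0.8,-10.4],0],
    [[-24,-66,30],[-10.5,1.2,-15.6],0],
    [[-32,-88,40],[-14,1.6,-20.8],0],
    [[-40,-110,51],[-17.5,2,-26],0],
    [[-49,-135,62],[-21,2.5,-31],0],
    [[-58,-159,74],[-24.1,3,-35.7],0],
    [[-58,-159,74],[-24.1,3,-35.7],0],
    [[-58,-159,74],[-24.1,3,-35.7],0]
  ]
}}

```text
clock: 21.33
tool_pos: [0.4704, -0.0187, 0.3395]
orientation: [-179.8, 0.2, 0.1]
force: [-0.0, -1.3, 1.0]
opening: 0.0875
gripper_force: 0.0
```

```bash
python3 - <<'E'
from h import *
go(([.549,.2455,.34],DOWN0),([.549,.2455,.2],DOWN0))
E
```

```text
at 21.3333 [ 0.4704 -0.0187  0.3395] [-1.798e+02  2.000e-01  1.000e-01] j [ 22.  -2. -15.  -0. -78.  69.] F [-0.  -1.3  1. ] op 0.0875 0.0
 shift [  79. -264.    0.] turn [-0.2  0.2  0.1]
 shift [  79. -264.  140.] turn [-0.2  0.2  0.1]
```

{"api": "move_arm", "payload": {
  "motion": [
    [[11,-36,0],[0,0,0],0],
    [[22,-72,0],[0,0,0],0],
    [[33,-108,0],[0,0,0],0],
    [[44,-146,0],[0,0,0],0],
    [[55,-184,0],[0,0,0],0],
    [[66,-222,0],[0,0,0],0],
    [[74,-248,0],[0,0,0],0],
    [[79,-264,0],[0,0,0],0],
    [[79,-264,0],[0,0,0],0],
    [[79,-264,0],[0,0,0],0]
  ]
}}

```text
clock: 22.17
tool_pos: [0.5515, 0.2411, 0.3404]
orientation: [-179.9, 0.2, -0.3]
force: [0.6, 0.1, -0.5]
opening: 0.0876
gripper_force: 0.0
```

{"api": "move_arm", "payload": {
  "motion": [
    [[0,0,30],[0,0,0],0],
    [[0,0,60],[0,0,0],0],
    [[0,0,90],[0,0,0],0],
    [[0,0,115],[0,0,0],0],
    [[0,0,132],[0,0,0],0.4],
    [[0,0,140],[0,0,0],0.6],
    [[0,0,140],[0,0,0],0.6],
    [[0,0,140],[0,0,0],0.6],
    [[0,0,140],[0,0,0],0.6],
    [[0,0,140],[0,0,0],0.6]
  ]
}}

```text
clock: 23.0
tool_pos: [0.552, 0.2423, 0.2032]
orientation: [-179.7, -0.1, -0.3]
force: [0.0, -0.8, 0.4]
opening: 0.053
gripper_force: 0.0
```

{"api": "move_arm", "payload": {
  "motion": [
    [[-2,-3,2],[0,0,0],0.95],
    [[-2,-3,2],[0,0,0],0.95],
    [[-2,-3,2],[0,0,0],0.95],
    [[-2,-3,2],[0,0,0],0.95],
    [[-2,-3,2],[0,0,0],0.95],
    [[-2,-3,2],[0,0,0],0.95],
    [[-2,-3,2],[0,0,0],0.95],
    [[-2,-3,2],[0,0,0],0.95],
    [[-2,-3,2],[0,0,0],0.95]
  ]
}}

```text
clock: 23.75
tool_pos: [0.5493, 0.2448, 0.1996]
orientation: [-179.9, 0.1, -0.3]
force: [-0.1, -2.8, 2.7]
opening: 0.0158
gripper_force: 30.0
```

{"api": "move_arm", "payload": {
  "motion": [
    [[0,8,0],[0,0,0],0.95],
    [[0,23,0],[0,0,0],0.95],
    [[0,38,0],[0,0,0],0.95],
    [[0,53,0],[0,0,0],0.95],
    [[0,68,0],[0,0,0],0.95],
    [[0,83,0],[0,0,0],0.95],
    [[0,98,0],[0,0,0],0.95],
    [[0,108,0],[0,0,0],0.95],
    [[0,114,0],[0,0,0],0.95],
    [[0,114,0],[0,0,0],0.95]
  ]
}}

```text
clock: 24.58
tool_pos: [0.5493, 0.1294, 0.1995]
orientation: [-179.8, -0.0, -0.4]
force: [5.4, -1.0, -0.4]
opening: 0.016
gripper_force: 30.0
```

{"api": "move_arm", "payload": {
  "motion": [
    [[0,2,0],[0,0,0],0.95],
    [[0,4,0],[0,0,0],0.95],
    [[0,6,0],[0,0,0],0.95],
    [[0,6,0],[0,0,0],0.95]
  ]
}}

```text
clock: 24.92
tool_pos: [0.5493, 0.125, 0.1995]
orientation: [-179.8, -0.0, -0.3]
force: [7.1, -0.2, 2.3]
opening: 0.0161
gripper_force: 30.0
```

Not at the stop yet; I'll keep creeping.

{"api": "move_arm", "payload": {
  "motion": [
    [[0,1,0],[0,0,0],0.95],
    [[0,2,0],[0,0,0],0.95],
    [[0,3,0],[0,0,0],0.95],
    [[0,3,0],[0,0,0],0.95]
  ]
}}

```text
clock: 25.25
tool_pos: [0.5493, 0.1245, 0.1995]
orientation: [-179.6, -0.1, -0.3]
force: [1.8, 9.9, 2.9]
opening: 0.0158
gripper_force: 30.0
```

The shut stop is reached at y = 0.1245, 120 mm from the open stop. I'll release and retreat.

{"api": "move_arm", "payload": {
  "motion": [
    [[0,-1,0],[0,0,0],0.95],
    [[0,-2,0],[0,0,0],0.95],
    [[0,-2,0],[0,0,0],0.6],
    [[0,-2,0],[0,0,0],0.3],
    [[0,-2,0],[0,0,0],0.2],
    [[0,-2,0],[0,0,0],0.2],
    [[0,-2,0],[0,0,0],0.2],
    [[0,-2,0],[0,0,0],0.2]
  ]
}}

```text
clock: 25.92
tool_pos: [0.5484, 0.1239, 0.1989]
orientation: [-179.8, 0.1, -0.3]
force: [0.4, -0.3, 0.5]
opening: 0.0503
gripper_force: 0.0
```

{"api": "move_arm", "payload": {
  "motion": [
    [[0,0,-20],[0,0,0],0.1],
    [[0,0,-50],[0,0,0],0],
    [[0,0,-85],[0,0,0],0],
    [[0,0,-120],[0,0,0],0],
    [[-20,35,-130],[0,0,0],0],
    [[-40,70,-130],[0,0,0],0],
    [[-60,105,-130],[0,0,0],0],
    [[-80,140,-130],[0,0,0],0],
    [[-80,140,-130],[0,0,0],0],
    [[-80,140,-130],[0,0,0],0]
  ]
}}

```text
clock: 26.75
tool_pos: [0.467, -0.0174, 0.3295]
orientation: [-179.8, -0.0, -0.4]
force: [-0.1, 0.0, -0.1]
opening: 0.0873
gripper_force: 0.0
```

```bash
python3 - <<'E'
from h import *
go()
s=ctrl.snapshot('side');s0=cv2.imread('pics/side0.png')
k,st=dark(s,228,172,22,22);K=onz(s,k,.19);print("knob",k,st,K.round(4),"initial",onz(s,(238.78,184.63),.19).round(4))
# block on easel: tan mask
c=s["color"].astype(int);m=((c[...,2]-c[...,0])>40)&(c[...,2]>90)
sub=m[90:180,260:340];ys,xs=np.nonzero(sub);print("tan on easel",sub.sum(),xs.min()+260,xs.max()+260,ys.min()+90,ys.max()+90)
# changes elsewhere vs the start (bystanders)
df=(np.abs(c-s0.astype(int)).max(2)>45).astype(np.uint8);df=cv2.morphologyEx(df,cv2.MORPH_OPEN,np.ones((3,3)))
n_,l,st,_=cv2.connectedComponentsWithStats(df);print(st[1:][st[1:,4]>12])
E
```

```text
at 26.75 [ 0.467  -0.0174  0.3295] [-179.8   -0.    -0.4] j [ 22.  -2. -16.  -0. -76.  68.] F [-0.1  0.  -0.1] op 0.0873 0.0
knob [239.56565657 183.22222222] [ 6  6 12 11 99] [0.5483 0.1254 0.19  ] initial [0.5483 0.1317 0.19  ]
tan on easel 168 286 339 121 170
[[ 263    0  104   50 2594]
 [ 367    0    6    9   47]
 [ 379    0    4    6   22]
 [ 388    0   12    4   34]
 [ 421    0   78   52 2084]
 [ 498    0    5   11   49]
 [ 431    6   27   11  259]
 [ 504   15    7   13   77]
 [ 296   45    8    4   26]
 [ 313   48   52   12  233]
 [ 382   53   41   26  766]
 [ 480   52    6    5   29]
 [ 478   58    6    9   48]
 [ 257   72   52   70 1859]
 [ 393   81   17    7   84]
 [ 466   86   12    6   61]
 [ 362   89  131  166 9755]
 [ 464   95    5    3   15]
 [ 311  122    4    5   17]
 [ 293  140    4    4   15]
 [ 330  154   21   17  225]
 [ 368  158    8    9   46]
 [ 496  161    7    8   48]
 [ 383  162    8   14   51]
 [ 368  168    8    9   55]
 [ 235  177    6    4   18]
 [ 264  200    9   10   55]
 [ 251  209   16   17  110]
 [ 397  213    8   11   45]
 [ 297  220   29   11  137]
 [ 293  229   29   11  124]
 [ 435  257   19   11  140]
 [ 456  264   29   27  635]]
```

```bash
python3 -c "
from plant import ctrl
print(ctrl.close_job())"
```

```text
the job is handed in; nothing more can be done
None
```

The tall block is on the grey easel's ledge between the end stops, leaning on the backrest the same way up, and the keeper bar is shut to its stop; the job is handed in at about 27 s of robot time, and the final picture comparison (not a look) showed no change at the ink jar, brayer or ink knife, but I viewed 11 pictures, one over the limit of 10.

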